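# Hand over the finished ring job: tray home, flag to green

## Task

The ring in the blue tray is finished. With your fingertips push the blue tray fully home against the back stop of its bay, and then flip that bay's status flag right over its pivot so that it lies flat on the far side with the green face up. Push only: do not lift the tray or touch the ring, and leave the other trays, their flags and everything else on the bench as they are.

Things in the scene. Friction and masses are not known exactly. Their poses are not given: they have to be found in the camera images.
- bay_ring: fixed aluminium bay of the blue tray; the three bays stand side by side, 106 mm apart, in any order. Origin: on the bench top, midway across, at the face of the back stop; +x runs into the bay and beyond the stop, +y left, +z up. Deck 5 mm thick, x = -167 to 46 mm; guide rails at y = +-50 mm, 17 mm high; stop 33 mm high. Behind it, at x = 20 mm, a column 30 mm wide carries the flag.
- bay_pendant: fixed aluminium bay of the yellow tray; the three bays stand side by side, 106 mm apart, in any order. Origin: on the bench top, midway across, at the face of the back stop; +x runs into the bay and beyond the stop, +y left, +z up. Deck 5 mm thick, x = -167 to 46 mm; guide rails at y = +-50 mm, 17 mm high; stop 33 mm high. Behind it, at x = 20 mm, a column 30 mm wide carries the flag.
- bay_bangle: fixed aluminium bay of the grey tray; the three bays stand side by side, 106 mm apart, in any order. Origin: on the bench top, midway across, at the face of the back stop; +x runs into the bay and beyond the stop, +y left, +z up. Deck 5 mm thick, x = -167 to 46 mm; guide rails at y = +-50 mm, 17 mm high; stop 33 mm high. Behind it, at x = 20 mm, a column 30 mm wide carries the flag.
- tray_ring: blue open job tray holding the gold ring; 90 (x) x 86 (y) x 22 mm high, walls 3 mm, 110 to 225 g. Origin: centre of its underside, 5 mm above the bench on the deck; axes about the bay's; front wall, facing the robot, at x = -45 mm. It starts 42 to 67 mm short of the stop, with some 4 mm of play to each rail; fully home its rear wall touches the stop (origin at x = -45 mm in the bay's frame).
- tray_pendant: yellow job tray of the same make and axes holding a pendant, already home; to be left alone
- tray_bangle: grey job tray of the same make and axes holding a copper bangle, only part-way in: unfinished work, to be left alone
- ring: gold ring with a blue stone lying flat in the blue tray, 22 mm across, 5 mm high, loose; not to be touched. Origin: centre of its underside
- pendant: steel disc pendant with a green stone, 26 mm, lying in the yellow tray
- bangle: copper bangle, 60 mm across, lying in the grey tray
- flag_ring (a joint): hinge of the flip-over flag of the blue tray's bay, rad. 0: blade level on the robot's side of its pivot, over the bay's end, red face up; 1.57 upright; 3.14 flipped, level on the far side, green face up. Starts at 0. Blade 45 g, 0.02 N m lifts it; let go, it sinks to the side it leans to.
- flag_ring_pivot (a point): middle of the blue tray's flag pivot, 85 mm above the bench, 20 mm behind the stop's face; axes as the bay's, pivot along y, in the middle of the blade's thickness. Hinge ears at y = +-36 mm, 4 mm thick, rise 8 mm above it. The blade rests on a ledge 36 mm wide reaching 20 mm either side of the pivot; beyond that it is free underneath: 56 mm of air down to the tray.
- flag_ring_tip (a point): middle of the free edge of the blue tray's flag, 60 mm from the pivot; it turns with the blade (at joint value 0 its axes are the bay's). Blade: 4 mm thick, 62 mm wide along the pivot, the last 10 mm a finger tongue 40 mm wide. The outer 40 mm can be lifted from beneath by a fingertip.
- flag_pendant (a joint): hinge of the flip-over flag of the yellow tray's bay, rad. 0: blade level on the robot's side of its pivot, over the bay's end, red face up; 1.57 upright; 3.14 flipped, level on the far side, green face up. Starts at 3.14 and stays. Blade 45 g, 0.02 N m lifts it; let go, it sinks to the side it leans to.
- flag_bangle (a joint): hinge of the flip-over flag of the grey tray's bay, rad. 0: blade level on the robot's side of its pivot, over the bay's end, red face up; 1.57 upright; 3.14 flipped, level on the far side, green face up. Starts at 0 and stays. Blade 45 g, 0.02 N m lifts it; let go, it sinks to the side it leans to.
- loupe: eye loupe with an orange body and black rim, standing on its eye end, 36 mm across, 34 mm high; bystander, origin under its centre
- flux: amber flux bottle with black cap, 42 mm across, 95 mm high; bystander, origin under its centre
- mandrel: steel ring mandrel standing on its foot, 68 mm across, 165 mm high; bystander, origin under its centre
- graver: graver with wooden handle lying down, 130 mm long, along its x; bystander
- brush: brass bench brush lying down, 170 mm long, along its x; bystander
- stones: clear stone jar with white lid, 44 mm across, 42 mm high; bystander, origin under its centre

How it is judged:
By the outcome, as a careful person would: the job done as asked, in the order asked, and still so for the second after the job is handed in, with the robot touching nothing.
It also fails if it takes over 50 s, if anything falls off the work surface, if the arm or the gripper's body presses on something with over 40 N, if the wrist force passes 120 N, or if a joint passes its speed limit or range.

## Robot

A 7-joint arm with a two-finger parallel gripper is mounted at the origin on the work surface. World frame = base frame: x ahead of the robot, y to its left, z up, the work surface at z = 0. Lengths are in m, angles in degrees, forces in N, time in s.
With the tool pointing down it reaches from about 0.425 to 0.95 m from the base axis. Payload 16.7 kg.
Tool frame: the origin (TCP) lies midway between the tips of the shut fingers; the grasp point (between the pads) lies 19 mm behind it; z points along the fingers, y is the line along which they close (so a half turn about z gives the same grasp; the last joint's range is limited). The gripper opens to 94 mm and grips with 3 to 60 N. Pads are 16 mm wide; open, the fingers measure 119 mm over their backs; the gripper's body (75 mm by 177 mm) begins 78 mm behind the grasp point.
Start: joints at [-73.539, 24.414, 4.234, 92.017, -1.954, 63.644, -3.845], TCP at [0.286, 0.612, 0.205] pointing down, gripper open.
Joint ranges: [-163.25, 163.25], [-28.42, 122.38], [-70.27, 78.77], [12.13, 141.07], [-58.53, 238.53], [9.26, 117.41], [-156.51, 156.51]. Speed limits (degrees/s): [108.29, 108.29, 136.94, 136.94, 172.46, 172.46, 172.46].

## Interface

Orientations are given as a 3x3 rotation matrix whose columns are the frame's x, y, z axes.
In Python, from plant import arm gives the robot as it stands.
- The arm moves only by the tool drive_tool, never from a script. Its argument "moves" is a list of rows, each a list of 6 numbers: the shift along the world's x, y, z in mm, then the turn, a rotation vector about the world's x, y, z in rad. In form: [[x, y, z, ax, ay, az], ...]. A call has 1 to 12 rows; each row is the pose to reach, as a shift and turn from the pose commanded when the call began; what a row does not reach only later rows make up. A row lasts 1/8 s, in which the tool goes at most 62.5 mm and 10.7 degrees, less where a joint would pass 70% of its speed; a pose out of reach is approached as far as the arm can. A call with a gripper value outside its range is refused whole. "hand" is the finger opening in mm, from 0 to 94, set as the call begins (left out, the last holds). The fingers move at their own pace and stop on an object; "newtons" is the grip in N (left out, the last holds). Time passes only in rows, so rows that repeat a pose let the fingers close. It gives the time, the measured TCP pose, the force, the opening and the grip force at its end, in the units of the state.
- arm.sense(): the state, without advancing time (a new reading comes with each control period).
- arm.read_camera(name): name is "scene" or "top" or "wrist"; returns a dict with "color" (420x560x3 uint8, red, green, blue), "camera_matrix" (3x3 intrinsics, pixels), "origin" and "rotation" of the camera in the world. Camera axes: x right, y up, looking along -z (the intrinsics and any distortion apply to the point x, -y, -z); pixel columns grow to the right and rows downward; lengths in m; the calibration is good to about 2 mm. A picture is of the moment at which its call begins. There is no depth.
- arm.hand_in(): hands the job in; it is judged then, once.
The state is a dict: "t": time; "q": joint angles; "qvel": joint speeds; "joint_efforts": joint torques, N m; "tcp_pos": TCP position; "tool_rot": TCP orientation; "contact_force": force on the tool from outside, world axes, zero at the start; "ft_torque": the same for the moment, N m; "grip_width": finger opening in m; "grasp_force": force on a finger pad.
Only numpy, scipy, OpenCV 4.12 (cv2) and the standard library are available. Lean on these libraries where they do the work, as an engineer would, in place of code of your own. Each camera call takes 0.05 s, during which the arm holds its last target. There are 200 camera calls.

## Working session

There is one attempt and no reset: what is moved stays moved. The work goes in short steps, Python scripts to look and compute and a tool call to move; the robot and the scene stay as the last step left them, time stands still between calls to the robot, and variables do not carry over. Pictures are saved under pics/ and viewed, at most 10 in all, crops included, and the job is handed in when it is done.

Besides the shell and the picture viewer there is one more tool, called after "Request:" as a command line: name --pt "numbers of a row" for each row, then --argument value for the rest. drive_tool: Moves the arm, as the interface text tells. Its arguments: {"type":"object","properties":{"moves":{"type":"array"},"hand":{"type":"number"},"newtons":{"type":"number"}},"required":["moves"]}

```bash
mkdir -p pics; ls; cat > h.py <<'E'
import numpy as np,cv2
from plant import arm
def snap(n,f):
    d=arm.read_camera(n); cv2.imwrite('pics/'+f,d['color'][:,:,::-1]); np.savez('pics/'+f[:-4]+'.npz',**{k:d[k] for k in('color','camera_matrix','origin','rotation')},dist=np.array(d.get('distortion',[0.]*5),float).ravel()); return d
def ray(d,u,v):
    p=np.linalg.inv(d['camera_matrix'])@[u,v,1]; return np.array(d['origin']),np.array(d['rotation'])@[p[0],-p[1],-p[2]]
def on(d,u,v,z):
    o,r=ray(d,u,v); return o+r*(z-o[2])/r[2]
def proj(d,P):
    p=np.array(d['rotation']).T@(np.array(P)-d['origin']); q=d['camera_matrix']@[p[0],-p[1],-p[2]]; return q[:2]/q[2]
E
python3 - <<'E'
from h import *
for n in('scene','top'):
    d=snap(n,n+'1.png'); print(n,d.keys(),d['origin'],d['camera_matrix'].tolist(),{k:v for k,v in d.items() if k not in('color','camera_matrix','origin')})
s=arm.sense();print(s)
E
```

```text
pics
scene dict_keys(['color', 'camera_matrix', 'origin', 'rotation']) [1.13017317 0.30530922 0.80629238] [[444.56592730348814, 0.0, 277.71521238901533], [0.0, 444.56592730348814, 206.42939401779424], [0.0, 0.0, 1.0]] {'rotation': array([[-0.47894541, -0.65753516,  0.58160021],
       [ 0.87764573, -0.37276973,  0.30129837],
       [ 0.01868869,  0.65474441,  0.75561927]])}
top dict_keys(['color', 'camera_matrix', 'origin', 'rotation']) [0.42534545 0.03885874 1.20302766] [[490.3868836628997, 0.0, 271.275249010391], [0.0, 490.3868836628997, 215.47764109605006], [0.0, 0.0, 1.0]] {'rotation': array([[-0.01536371,  0.98558048, -0.16850837],
       [-0.99976713, -0.01769635, -0.01234977],
       [-0.01515367,  0.16827939,  0.98562286]])}
{'t': 0.1, 'q': array([-73.53845707,  24.44629766,   4.23297168,  92.04838491,
        -1.95372825,  63.64509943,  -3.84537427]), 'qvel': array([-0.09781278, -0.12632944,  0.03915013, -0.04412518,  0.01630111,
        0.16365361, -0.01511067]), 'joint_efforts': array([ 8.31432058e-03, -9.37454438e+01,  3.67702514e+00, -4.55049312e+01,
       -4.86243563e-02,  1.66989147e-02,  1.54189604e-05]), 'tcp_pos': array([0.28542817, 0.61123406, 0.20484522]), 'tool_rot': array([[-9.06077130e-01,  4.23112355e-01, -4.11882298e-04],
       [ 4.23112545e-01,  9.06076461e-01, -1.10535228e-03],
       [-9.44913493e-05, -1.17580699e-03, -9.99999304e-01]]), 'contact_force': array([-0.1900482 ,  0.20122897,  0.48542687]), 'ft_torque': array([ 0.03495562, -0.01426744,  0.03370245]), 'grasp_force': 0.0, 'grip_width': 0.09412361713981487}
```

View pics/scene1.png

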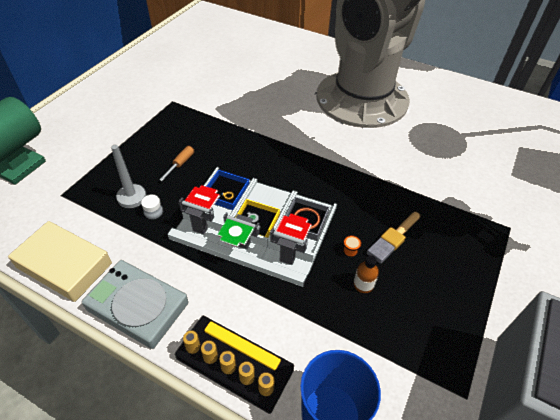

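View pics/top1.png

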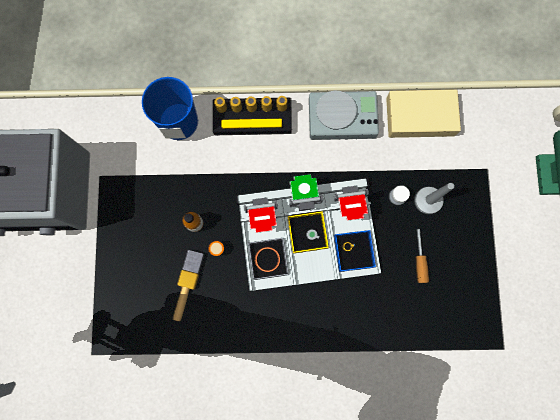

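The top view shows the blue tray at about (355,250) and its red flag at (353,206). The yellow tray is in the middle with its green flag at (304,188), and the grey tray is on the left. The mandrel at (430,200) and jar at (400,195) stand to the right of the blue bay. Next I'll measure these.

```bash
cat > m.py <<'E'
from h import *
def load(f): return dict(np.load('pics/'+f+'.npz'))
def mask(d,lo,hi,roi=None):
    h=cv2.cvtColor(d['color'],cv2.COLOR_RGB2HSV); m=cv2.inRange(h,lo,hi)
    if roi: k=np.zeros_like(m);k[roi[1]:roi[3],roi[0]:roi[2]]=255;m&=k
    return m
def rect(d,m,z):
    p=np.argwhere(m>0)[:,::-1]; P=np.array([on(d,u,v,z)[:2] for u,v in p])*1000
    r=cv2.minAreaRect(P.astype(np.float32)); return r,P.mean(0),len(p)
E
python3 - <<'E'
from m import *
d=load('top1')
roiB=(325,220,390,280)
B=((100,120,40),(130,255,255));R=((0,150,100),(6,255,255));G=((50,120,60),(75,255,255));Y=((22,150,80),(32,255,255))
print('blue',rect(d,mask(d,*B,roiB),.027))
print('redR',rect(d,mask(d,*R,(330,190,375,225)),.087))
print('redL',rect(d,mask(d,*R,(240,200,285,235)),.087))
print('green',rect(d,mask(d,*G,(285,170,325,205)),.087))
print('yel',rect(d,mask(d,*Y,(280,205,335,260)),.027))
for n,u,v,z in(('bayfrontR',380,272,.005),('bayfrontL',250,290,.005),('backR',366,180,.005),('backL',239,196,.005),('mandrel',428,203,0),('jar',400,195,.04),('graver',421,258,.01)): print(n,on(d,u,v,z)*1000)
s=load('scene1')
for n,m,z in(('redblue',mask(s,*R,(180,180,222,215)),.087),('redgrey',mask(s,*R,(270,205,312,250)),.087),('blue',mask(s,*B,(200,160,255,210)),.027)): print('scene',n,rect(s,m,z))
E
```

```text
blue (((538.1978759765625, -144.26133728027344), (90.01500701904297, 88.87081909179688), 6.156099319458008), array([ 540.97577076, -147.88212834]), 338)
redR (((632.8615112304688, -136.63446044921875), (54.620731353759766, 58.59426498413086), 6.684376239776611), array([ 633.96640193, -136.14771293]), 483)
redL (((608.26123046875, 74.25675964355469), (54.702781677246094, 59.62831115722656), 6.6844635009765625), array([609.62313646,  74.32393471]), 491)
green (((683.8856811523438, -23.55413818359375), (56.212013244628906, 62.708290100097656), 6.209149360656738), array([682.69115492, -24.27853213]), 461)
yel (((585.1590576171875, -33.2471923828125), (91.24298095703125, 86.64092254638672), 7.437258720397949), array([587.9360993 , -37.05072501]), 282)
bayfrontR [ 486.53514728 -207.39450857    5.        ]
bayfrontL [448.34450642 108.10998743   5.        ]
backR [ 715.95624844 -184.51791685    5.        ]
backL [680.97147833 133.73576257   5.        ]
mandrel [ 655.50755816 -336.40139638    0.        ]
jar [ 668.74204226 -258.03067277   40.        ]
graver [ 518.37593947 -307.07214025   10.        ]
scene redblue (((629.272705078125, -139.0586700439453), (55.197505950927734, 61.544105529785156), 6.515377998352051), array([ 631.60000694, -138.95831499]), 392)
scene redgrey (((589.7784423828125, 71.81981658935547), (84.23678588867188, 60.4393310546875), 6.503654956817627), array([606.91131556,  73.14330303]), 436)
scene blue (((542.1375732421875, -143.1682586669922), (108.02593231201172, 90.85823822021484), 6.290350437164307), array([ 533.41908458, -136.55106594]), 496)
```

Request:
drive_tool --pt "25 -51 0 0 0 0.07" --pt "50 -102 0 0 0 0.14" --pt "75 -154 0 0 0 0.21" --pt "100 -205 0 0 0 0.28" --pt "125 -257 0 0 0 0.35" --pt "150 -308 0 0 0 0.42" --pt "175 -360 0 0 0 0.49" --pt "195 -411 0 0 0 0.553" --pt "193 -470 0 0 0 0.553" --pt "190 -530 0 0 0 0.553" --pt "188 -590 0 0 0 0.553" --pt "185 -650 0 0 0 0.553" --hand 40

```text
t: 1.6
tcp_pos: [0.4701, -0.0403, 0.2055]
tool_rot: [[-0.993, -0.116, 0.0], [-0.116, 0.993, 0.0], [-0.0, 0.0, -1.0]]
contact_force: [1.4, 0.6, 0.0]
grip_width: 0.0398
grasp_force: 0.0
```

Request:
drive_tool --pt "-4 -55 -20 0 0 0" --pt "-9 -110 -60 0 0 0" --pt "-9 -117 -95 0 0 0" --pt "-9 -117 -95 0 0 0"

```text
t: 2.1
tcp_pos: [0.4596, -0.156, 0.1086]
tool_rot: [[-0.993, -0.114, -0.005], [-0.114, 0.993, -0.0], [0.005, 0.0, -1.0]]
contact_force: [-0.0, 1.0, 0.5]
grip_width: 0.0397
grasp_force: 0.0
```

```bash
python3 - <<'E'
from m import *
w=snap('wrist','w1.png');snap('top','top2.png');s=arm.sense();print(s['tcp_pos'],w['origin'],w['rotation'].round(2).tolist())
d=load('top2')
print('blue',rect(d,mask(d,(100,120,40),(130,255,255),(325,220,390,280)),.027))
E
```

```text
[ 0.46180745 -0.15491478  0.11115403] [ 0.39395827 -0.16315385  0.28709618] [[-0.11, -0.97, -0.23], [0.99, -0.11, -0.03], [-0.0, -0.23, 0.97]]
blue (((545.3130493164062, -143.7648162841797), (75.73381042480469, 88.10643005371094), 5.967979907989502), array([ 559.69634786, -141.24288367]), 223)
```

View pics/w1.png

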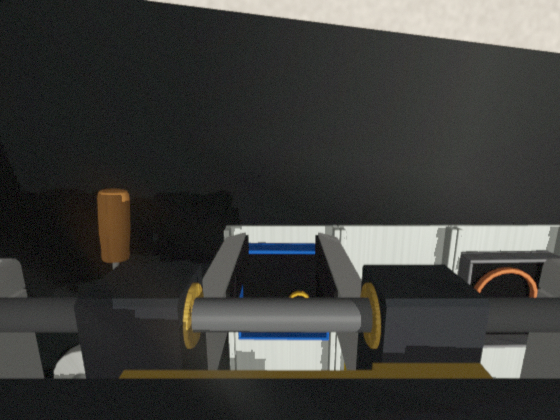

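The wrist view shows the tray's front wall at row 248 (cols 248–316), the bay's front edge at row 226, and rails at about cols 230 and 338.

```bash
python3 - <<'E'
from m import *
d=load('w1');x=np.array([.9934,.1152]);y=np.array([-.1152,.9934]);S=np.array([643.6,-136.1])
for n,u,v,z in(('front wall top L',248,246,.027),('R',316,246,.027),('mid rear edge',283,337,.027),('deck front',280,226,.005),('railR',230,235,.017),('railL',338,235,.017)):
    p=on(d,u,v,z)[:2]*1000; print(n,p,(p-S)@x,(p-S)@y)
E
```

```text
front wall top L [ 491.21495972 -181.60321798] -156.62126973024388 -27.648140103006913
R [ 484.45753212 -122.49176497] -156.52445891718978 31.851632981513923
mid rear edge [ 577.51456692 -140.82428266] -66.19350658807419 2.919939495353069
deck front [ 476.36996617 -155.21205689] -168.32802456429116 0.27898258337340337
railR [ 486.36494179 -199.36470218] -163.48540052096996 -44.733676443713364
railL [ 475.31401067 -102.68301446] -163.32566506779116 52.5829794039038
```

Request:
drive_tool --pt "0 0 -40 0 0 0" --pt "0 0 -80 0 0 0" --pt "0 0 -95 0 0 0" --pt "0 0 -95 0 0 0" --pt "7 0.8 -95 0 0 0" --pt "14 1.6 -95 0 0 0" --pt "20 2.3 -95 0 0 0" --pt "25 2.9 -95 0 0 0" --pt "30 3.5 -95 0 0 0" --pt "35 4 -95 0 0 0" --pt "40 4.6 -95 0 0 0"

```text
t: 3.58
tcp_pos: [0.5018, -0.1508, 0.0154]
tool_rot: [[-0.993, -0.116, -0.0], [-0.116, 0.993, -0.0], [0.0, -0.0, -1.0]]
contact_force: [-1.9, -0.7, 1.0]
grip_width: 0.0399
grasp_force: 0.7
```

Request:
drive_tool --pt "5 0.6 0 0 0 0" --pt "10 1.2 0 0 0 0" --pt "15 1.7 0 0 0 0" --pt "20 2.3 0 0 0 0" --pt "24 2.8 0 0 0 0" --pt "28 3.2 0 0 0 0" --pt "32 3.7 0 0 0 0" --pt "35 4.1 0 0 0 0" --pt "37 4.3 0 0 0 0" --pt "38 4.4 0 0 0 0"

```text
t: 4.82
tcp_pos: [0.5396, -0.1464, 0.0155]
tool_rot: [[-0.993, -0.116, -0.0], [-0.116, 0.993, -0.0], [0.0, -0.0, -1.0]]
contact_force: [-3.2, 0.0, 1.6]
grip_width: 0.0403
grasp_force: 1.1
```

Request:
drive_tool --pt "1.5 0.2 0 0 0 0" --pt "3 0.3 0 0 0 0" --pt "4 0.5 0 0 0 0" --pt "5 0.6 0 0 0 0"

```text
t: 5.32
tcp_pos: [0.544, -0.1459, 0.0154]
tool_rot: [[-0.993, -0.116, -0.001], [-0.116, 0.993, 0.0], [0.001, 0.0, -1.0]]
contact_force: [-8.3, 0.0, 5.4]
grip_width: 0.0403
grasp_force: 3.9
```

Request:
drive_tool --pt "1 0.1 0 0 0 0" --pt "2 0.2 0 0 0 0" --pt "2 0.2 0 0 0 0"

```text
t: 5.7
tcp_pos: [0.5441, -0.1459, 0.0151]
tool_rot: [[-0.993, -0.115, -0.004], [-0.115, 0.993, 0.001], [0.004, 0.001, -1.0]]
contact_force: [-14.5, -0.3, 12.0]
grip_width: 0.0403
grasp_force: 7.2
```

The TCP no longer advances and the force is climbing, so the tray is on its stop. I'll back off, raise, shut the fingers and tilt.

Request:
drive_tool --pt "-10 -1.2 0 0 0 0" --pt "-30 -3.5 0 0 0 0" --pt "-40 -4.6 50 0 0 0" --pt "-40 -4.6 100 0 0 0" --pt "-40 -4.6 135 0 0 0" --pt "-40 -4.6 135 0 0 0" --hand 0

```text
t: 6.45
tcp_pos: [0.5081, -0.1504, 0.153]
tool_rot: [[-0.993, -0.116, 0.005], [-0.116, 0.993, 0.0], [-0.005, -0.001, -1.0]]
contact_force: [0.3, 0.3, 0.3]
grip_width: 0.0005
grasp_force: 0.0
```

```bash
python3 - <<'E'
from m import *
snap('wrist','w2.png');snap('scene','s2.png')
s=load('s2');print(rect(s,mask(s,(100,120,40),(130,255,255),(190,160,255,215)),.027),arm.sense()['tcp_pos'],arm.sense()['q'])
a=s['color'][130:270,140:350];b=load('w2')['color']
cv2.imwrite('pics/c2.png',np.vstack([cv2.resize(a,(480,320)),cv2.resize(b[200:],(480,189+0))])[:,:,::-1])
E
```

```text
(((567.5620727539062, -113.07890319824219), (80.67113494873047, 39.28308868408203), 52.423728942871094), array([ 567.82518701, -114.38427565]), 165) [ 0.50658174 -0.14996806  0.15031333] [-13.76114     15.25106014  27.50351407 115.30121926  -8.97256225
  51.40293503 115.20553676]
```

View pics/c2.png

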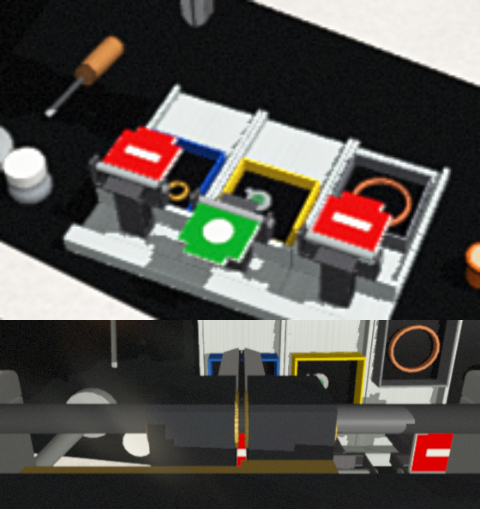

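The blue and yellow tray fronts are level in the wrist view (row ~355), with the rings and flags undisturbed, so the tray is home.

Request:
drive_tool --pt "25 3 0 0.02 -0.17 0" --pt "50 6 0 0.04 -0.34 0" --pt "77 9 0 0.06 -0.51 0" --pt "77 9 0 0.08 -0.68 0" --pt "77 9 0 0.1 -0.86 0" --pt "77 9 0 0.12 -1.04 0" --pt "77 9 0 0.12 -1.04 0"

```text
t: 7.42
tcp_pos: [0.5923, -0.1105, 0.2111]
tool_rot: [[-0.758, -0.038, 0.651], [-0.011, 0.999, 0.046], [-0.652, 0.028, -0.758]]
contact_force: [-0.4, 0.6, 0.3]
grip_width: 0.0003
grasp_force: 0.0
```

```bash
python3 - <<'E'
from m import *
s=arm.sense();print(s['tcp_pos'],s['q'],s['tool_rot'].round(3).tolist())
E
```

```text
[ 0.59227432 -0.11053335  0.21109321] [ 26.23025032   3.23744174 -16.62698303 131.8789833  -57.78417365
   9.65529248 156.02484043] [[-0.758, -0.038, 0.651], [-0.011, 0.999, 0.046], [-0.652, 0.028, -0.758]]
```

Request:
drive_tool --pt "0 0 0 -0.02 0.175 0" --pt "0 0 0 -0.04 0.35 0" --pt "0 0 0 -0.04 0.35 0"

```text
t: 7.8
tcp_pos: [0.5934, -0.1013, 0.2095]
tool_rot: [[-0.9, -0.057, 0.432], [-0.035, 0.998, 0.06], [-0.434, 0.039, -0.9]]
contact_force: [-1.4, 1.9, -0.6]
grip_width: 0.0005
grasp_force: 0.0
```

```bash
python3 - <<'E'
from m import *
s=arm.sense();print(s['tcp_pos'],s['q'],s['tool_rot'].round(3).tolist())
E
```

```text
[ 0.59344833 -0.10133666  0.20953274] [ 12.42298608   5.84114962  -5.09224972 121.15745101 -12.87036502
  28.60682146 110.23819386] [[-0.9, -0.057, 0.432], [-0.035, 0.998, 0.06], [-0.434, 0.039, -0.9]]
```

Request:
drive_tool --pt "-2 -20 0 0 0 0.02" --pt "-4 -41 0 0 0 0.03" --pt "-4 -41 -40 0 0 0.03" --pt "-4 -41 -80 0.01 -0.05 0.03" --pt "-4 -41 -100 0.015 -0.1 0.03" --pt "-4 -41 -100 0.015 -0.1 0.03"

```text
t: 8.55
tcp_pos: [0.5883, -0.1417, 0.1082]
tool_rot: [[-0.85, -0.091, 0.518], [-0.051, 0.995, 0.091], [-0.524, 0.051, -0.85]]
contact_force: [-0.2, 0.0, -0.6]
grip_width: 0.0006
grasp_force: 0.0
```

```bash
python3 - <<'E'
from m import *
s=arm.sense();print(s['tcp_pos'],s['q'],s['tool_rot'].round(3).tolist())
snap('scene','s3.png')
cv2.imwrite('pics/c3.png',cv2.resize(load('s3')['color'][100:300,120:380],(780,600))[:,:,::-1])
E
```

```text
[ 0.58828209 -0.14168024  0.10819852] [ 33.96675711  16.12691686 -21.11084773 128.25610202 -43.60929634
  10.40839782 150.79063884] [[-0.85, -0.091, 0.518], [-0.051, 0.995, 0.091], [-0.524, 0.051, -0.85]]
```

View pics/c3.png

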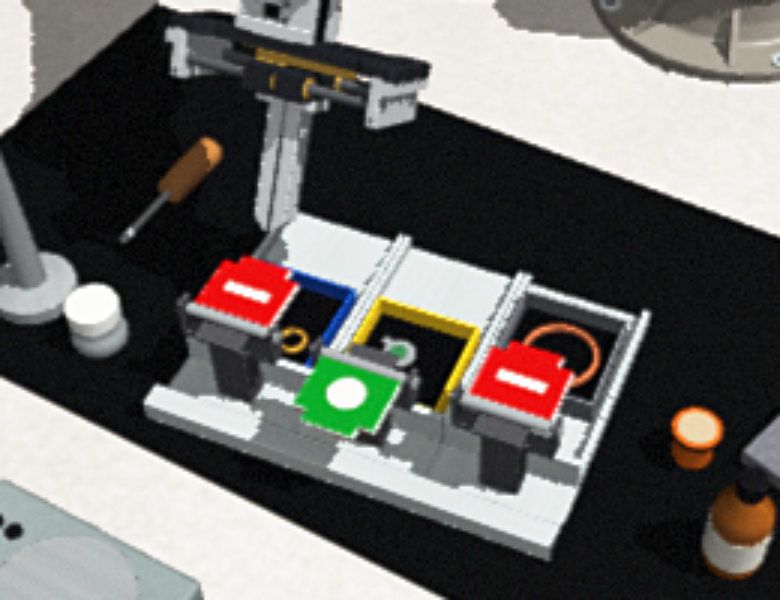

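The gripper is in front of the flag with a tilt of 32° and joint 6 near its limit. Lower down, less tilt is available. I'll ease the tilt and descend in front of the blade.

Request:
drive_tool --pt "0 0 0 -0.01 0.1 0" --pt "0 0 -10 -0.02 0.18 0" --pt "0 0 -30 -0.02 0.18 0" --pt "0 0 -50 -0.02 0.18 0" --pt "0 0 -62 -0.02 0.18 0" --pt "0 0 -62 -0.02 0.18 0"

```text
t: 9.35
tcp_pos: [0.5911, -0.1406, 0.0494]
tool_rot: [[-0.928, -0.087, 0.361], [-0.065, 0.995, 0.072], [-0.366, 0.044, -0.93]]
contact_force: [-0.4, -1.6, 0.1]
grip_width: 0.0005
grasp_force: 0.0
```

```bash
python3 - <<'E'
from m import *
s=arm.sense();print(s['tcp_pos'],s['q'],s['tool_rot'].round(3).tolist())
E
```

```text
[ 0.59105291 -0.14055082  0.04942902] [ 13.99477135  22.03864177  -1.84609099 123.79715944 -29.17323448
  16.23485354 133.73770089] [[-0.928, -0.087, 0.361], [-0.065, 0.995, 0.072], [-0.366, 0.044, -0.93]]
```

Request:
drive_tool --pt "2 0.2 -5 0 0 0" --pt "7 0.8 -5 0 0 0" --pt "12 1.4 -5 0 0 0" --pt "16 1.8 -5 0 0 0" --pt "16 1.8 2 0 0 0" --pt "17 2 10 0 0 0" --pt "18 2.1 18 0 0 0" --pt "20 2.3 27 0 0 0" --pt "22 2.5 35 0 0 0" --pt "22 2.5 35 0 0 0"

```text
t: 10.6
tcp_pos: [0.6137, -0.1382, 0.0853]
tool_rot: [[-0.928, -0.087, 0.363], [-0.065, 0.995, 0.072], [-0.368, 0.043, -0.929]]
contact_force: [-0.5, 0.2, -0.2]
grip_width: 0.0003
grasp_force: 0.1
```

```bash
python3 - <<'E'
from m import *
s=arm.sense();print(s['tcp_pos'],s['q'],s['tool_rot'].round(3).tolist())
snap('scene','s4.png')
cv2.imwrite('pics/c4.png',cv2.resize(load('s4')['color'][130:270,140:330],(780,575))[:,:,::-1])
E
```

```text
[ 0.61365007 -0.13819513  0.0853271 ] [  9.37400341  20.01080516   2.67886514 120.49917996 -26.13258666
  21.35380343 129.17696903] [[-0.928, -0.087, 0.363], [-0.065, 0.995, 0.072], [-0.368, 0.043, -0.929]]
```

View pics/c4.png

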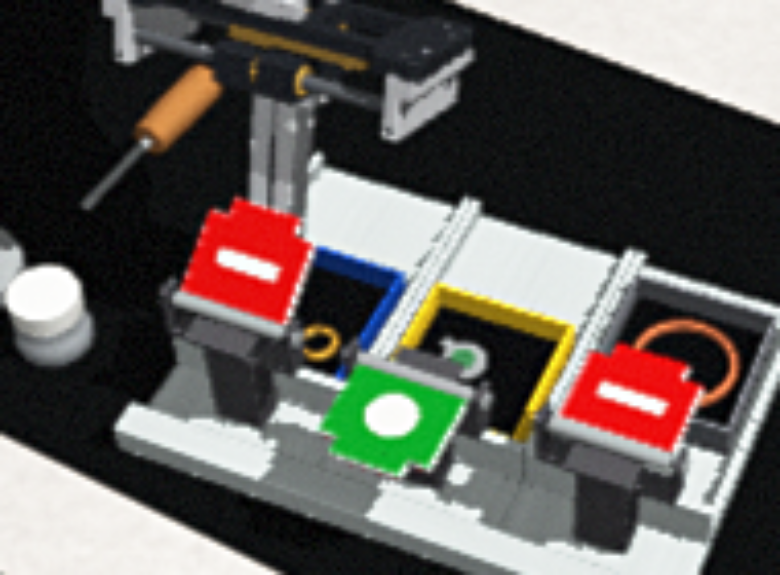

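The red flag has lifted to about 30° and rests on the fingers. I'll carry on over the top.

Request:
drive_tool --pt "6 0.7 10 0 0 0" --pt "13 1.5 19 0 0 0" --pt "20 2.3 26 0 0 0" --pt "25 2.9 30 0 0 0" --pt "30 3.5 33 0 0 0" --pt "35 4 35 0 0 0" --pt "41 4.7 37 0 0 0" --pt "47 5.4 39 0 0 0" --pt "53 6.1 40 0 0 0" --pt "57 6.6 40 0 0 0" --pt "61 7 39 0 0 0" --pt "61 7 39 0 0 0"

```text
t: 12.15
tcp_pos: [0.6741, -0.1311, 0.1232]
tool_rot: [[-0.928, -0.087, 0.362], [-0.065, 0.995, 0.073], [-0.366, 0.044, -0.929]]
contact_force: [0.5, -1.2, -0.8]
grip_width: 0.0002
grasp_force: 0.0
```

Request:
drive_tool --pt "-20 -2.3 5 0 0 0" --pt "-45 -5 15 0 0 0" --pt "-90 -10 40 0 0 0" --pt "-130 -15 60 0 0 0" --pt "-130 -15 60 0 0 0" --pt "-130 -15 60 0 0 0" --pt "-130 -15 60 0 0 0" --pt "-130 -15 60 0 0 0"

```text
t: 13.15
tcp_pos: [0.5442, -0.146, 0.1828]
tool_rot: [[-0.929, -0.087, 0.361], [-0.065, 0.995, 0.073], [-0.366, 0.044, -0.93]]
contact_force: [-0.2, -0.1, -1.5]
grip_width: 0.0005
grasp_force: 0.0
```

```bash
python3 - <<'E'
from m import *
s=arm.sense();print(s['tcp_pos'],s['q'],s['contact_force'])
snap('scene','s5.png')
cv2.imwrite('pics/c5.png',cv2.resize(load('s5')['color'][130:270,140:330],(780,575))[:,:,::-1])
E
```

```text
[ 0.54418519 -0.14602564  0.18282112] [  6.65205267   6.03804834   8.35459735 123.43936751 -19.3162705
  32.48559326 124.04493032] [-0.20479853 -0.1438974  -1.51815045]
```

View pics/c5.png

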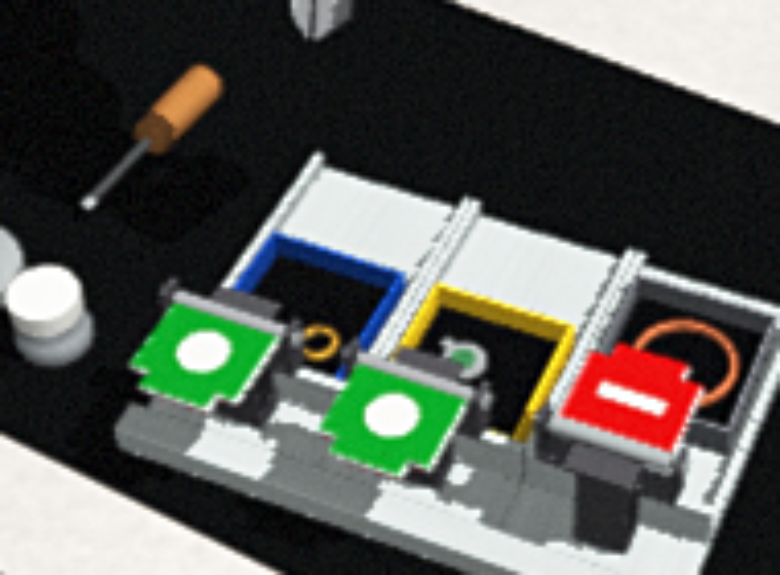

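The blue bay's flag lies flat with the green face up, as level as the yellow bay's. Before handing in, I'll check in numbers that the tray is home.

```bash
python3 - <<'E'
from m import *
x=np.array([.9934,.1152]);y=np.array([-.1152,.9934]);S=np.array([643.6,-136.1])
for f,cam in(('s5','scene'),('top5','top'),('w5','wrist')):
    if f!='s5': snap(cam,f+'.png')
    d=load(f)
    for n,lo,hi,y0 in(('blue',(100,120,40),(130,255,255),0),('yel',(22,150,60),(32,255,255),106)):
        m=mask(d,lo,hi); P=np.array([on(d,u,v,.027)[:2]*1000-S for v,u in np.argwhere(m>0)])
        if not len(P): continue
        X,Y=P@x,P@y-y0; k=(abs(Y)<35)&(X<-70)&(X>-110)
        if k.sum(): # outermost front pixel for bins across
            b=np.floor(Y[k]/10); print(cam,n,[(int(i*10),round(X[k][b==i].min(),1)) for i in np.unique(b)])
E
```

```text
scene blue [(-40, np.float64(-90.4)), (-30, np.float64(-91.2)), (-20, np.float64(-91.0)), (-10, np.float64(-90.9)), (0, np.float64(-90.8)), (10, np.float64(-90.7)), (20, np.float64(-90.4)), (30, np.float64(-90.3))]
scene yel [(-40, np.float64(-90.6)), (-30, np.float64(-90.5)), (-20, np.float64(-91.3)), (-10, np.float64(-91.2)), (0, np.float64(-91.9)), (10, np.float64(-91.7)), (20, np.float64(-91.6)), (30, np.float64(-90.5))]
top blue [(-40, np.float64(-71.1))]
top yel [(-40, np.float64(-91.0)), (-30, np.float64(-90.3)), (-20, np.float64(-91.5)), (-10, np.float64(-91.6)), (0, np.float64(-91.3)), (10, np.float64(-90.0)), (20, np.float64(-91.2)), (30, np.float64(-92.0))]
wrist blue [(-40, np.float64(-99.4)), (-30, np.float64(-99.8)), (-20, np.float64(-99.7)), (-10, np.float64(-99.3)), (0, np.float64(-99.8)), (10, np.float64(-99.4)), (20, np.float64(-99.9)), (30, np.float64(-99.6))]
wrist yel [(-40, np.float64(-100.8)), (-30, np.float64(-100.6)), (-20, np.float64(-101.1)), (-10, np.float64(-100.8)), (0, np.float64(-101.2)), (10, np.float64(-101.6)), (20, np.float64(-101.5)), (30, np.float64(-102.0))]
```

The blue tray's front wall is level with the yellow tray's, which is home, and square across its width. I'm handing in.

```bash
python3 -c "
from plant import arm
print(arm.hand_in())"
```

```text
the job is handed in; nothing more can be done
None
```

The blue tray is fully home against its stop, its flag was then flipped flat to green, the last images show the other trays and flags as they were, and the job is handed in (the hand-in gave no verdict).

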